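Hold the green blister carrier down in the gauge

ROBOT

A 7-joint arm with a two-finger parallel gripper is mounted at the origin on the work surface. World frame = base frame: x ahead of the robot, y to its left, z up, the work surface at z = 0. Lengths are in mm, angles in rad, forces in N, time in s.
With the tool pointing down it reaches from about 400 to 900 mm from the base axis. Payload 5.5 kg.
Tool frame: the origin (TCP) lies midway between the tips of the shut fingers; the grasp point (between the pads) lies 19 mm behind it (tcp_to_grasp is the distance from the TCP to the grasp point, in mm); z points along the fingers, y is the line along which they close (so a half turn about z gives the same grasp; the last joint's range is limited). The gripper opens to 85 mm and grips with 20 to 120 N. Pads are 22 mm wide; open, the fingers measure 114 mm over their backs; the gripper's body (76 mm by 85 mm) begins 54 mm behind the grasp point. The pads swing forward as they close: fully open they stand 13 mm farther back than shut.
Start: joints at [-0.966, 0.501, -0.427, 1.55, 0.221, 1.138, -0.21], TCP at [217.832, 612.412, 231.31] pointing down, gripper open.
Joint ranges: [-2.88, 2.88], [-0.31, 2.03], [-1.54, 1.56], [0.2, 2.42], [-1.41, 4.55], [0.19, 2.02], [-2.57, 2.57]. Speed limits (rad/s): [2.57, 2.57, 3.14, 3.14, 3.14, 3.14, 3.14].

INTERFACE

Orientations are given as a unit quaternion [x, y, z, w].
In Python, from bench import * gives the robot as it stands.
- The arm moves only by the shell command python3 -m pendant 'ROWS' [FORCE]. ROWS is JSON, a list of rows, each a list of 7 numbers: the shift along the tool's x, y, z each as a share of 0.1 m, from -1 to 1, then the turn, a rotation vector about the tool's x, y, z each as a share of 45 degrees, from -1 to 1, then the opening, from 0 (shut) to 1 (fully open). A call has 1 to 12 rows; each row shifts and turns the commanded pose from where the row before left it, along the tool's axes as they then stand; what a row does not reach is not made up. A row lasts 1/10 s, in which the tool goes at most 50 mm and 8.59 degrees, less where a joint would pass 70% of its speed; a pose out of reach is approached as far as the arm can. A call with a number of a shift or a turn outside -1 to 1 is refused whole. A call with a gripper value outside its range is refused whole. The fingers move at their own pace and stop on an object; FORCE is the grip in N (left out, the last holds). Time passes only in rows, so rows that do not move let the fingers close. It gives the time, the measured TCP pose, the force, the opening and the grip force at its end, in the units of the state.
- sense(): the state, without advancing time (a new reading comes with each control period).
- capture(name): name is "scene" or "top" or "wrist"; returns (picture, depth): 384x512x3 uint8, blue, green, red; 384x512 float32, mm along the optical axis (not along the pixel's ray), 0 where there is no reading.
- calibration(name): a dict with "fovy" (degrees; the focal length in pixels is half the picture's height over the tangent of half this angle, whatever the lens; pixels are square), "cx", "cy" (the principal point, pixels), "position" and "attitude" of the camera in the world; the wrist camera has in their place "tool_from_camera" (4x4, takes a point from camera to tool coordinates, whose origin is the TCP and whose axes are the flange's). Camera axes: x right, y down, z forward; pixel columns grow to the right and rows downward; lengths in mm; the calibration is good to about 2 mm. A picture is of the moment at which its call begins: read the wrist's pose just before it. calibration takes no time and is no camera call.
- hand_in(): hands the job in; it is judged then, once.
The state is a dict: "clock": time; "joint_positions": joint angles; "qvel": joint speeds; "effort": joint torques, N m; "ee_pos": TCP position; "ee_rot": TCP orientation; "force": force on the tool from outside, world axes, zero at the start; "ft_torque": the same for the moment, N m; "gripper_width": finger opening in mm; "finger_force": force on a finger pad.
Only numpy, scipy, OpenCV 4.12 (cv2) and the standard library are available. Lean on these libraries where they do the work, as an engineer would, in place of code of your own. Each camera call takes 0.05 s, during which the arm holds its last target. There are 200 camera calls.

TASK

Pick up the carrier with the green tablets and lower it level over the two pins of the white blister gauge (either way round). Then press it down against the orange spring plunger until the plate sits flush on the two dark stop pads, without forcing it, and finish while still holding it firmly down there, since the gauge takes its reading then. Leave the red carrier, the pill bottle and the carton where they are.

Things in the scene. Friction and masses are not known exactly. Their poses are not given: they have to be found in the camera images.
- green_carrier: carrier to load, 0.18-0.29 kg: flat white plate 112 (x) x 72 (y) x 8 mm with green tablets on foil (5 mm high) and an upright green grip tab in the middle of its top, 40 long (x), 14 thick (y), 40 high (top 48 mm above the plate's underside). Two 10.5 mm through holes at x = +-44 mm, y = 0. Origin: centre of the underside; z up. Half a turn makes no difference
- green_carrier_tab (a point): grip point in the green tab, on its centre line, 34 mm above the plate's underside (14 mm below the tab's top); free on both sides (y) for the fingers
- gauge: gauge fixed to the desk: white base 140 (x) x 90 (y) x 24 mm, grey display strip 28 mm high along its +y side (to y = 81 mm). Two steel pins, 8 mm diameter, at x = +-44 mm, y = 0, tops 60 mm above the desk, last 5 mm tapered to 3 mm. Round each pin a dark stop pad 24 x 70 mm, top 30 mm above the desk. Origin: centre of the white base's underside; x along the line of the pins, z up
- stops: the two dark steel stop pads of the gauge, fixed to it (the hard stop for the carrier's underside, 30 mm above the desk); origin and axes as the gauge's
- seat (a point): the point midway between the two pins at the height of the stop pads' tops (30 mm above the gauge's origin), axes as the gauge's: the carrier's origin comes here when it is fully down
- plunger (a joint): travel of the orange spring plunger, a 26 mm round head midway between the pins. 0 = fully up, top 12 mm above the stop pads; grows as pressed, 0.012 m when the carrier sits on the pads. Spring: 4 N up at 0, 10 N at 0.012 m. The carrier's weight alone does not press it, and it lifts the carrier again when let go. Push beyond the spring's is taken by the pads
- red_carrier: same make and sizes as the green carrier, but with red tablets and a red tab; same origin and axes; to be left alone
- pill_bottle: amber pill jar, 44 mm diameter, 75 mm high, standing; origin at the centre of its underside; to be left alone
- carton: small white and blue medicine carton 45 x 95 x 24 mm lying flat; origin at the centre of its underside; to be left alone
Things that resemble listed ones, but are neither listed nor needed, are in the scene too. What is shaped like the green_carrier but blue or yellow is not meant.

How it is judged:
By the outcome, as a careful person would: the job done as asked, in the order asked, and still so for the second after the job is handed in, while the arm keeps its last pose, push and grip.
It also fails if it takes over 67 s, if anything falls off the work surface, if the arm or the gripper's body presses on something with over 40 N, if the wrist force passes 120 N, or if a joint passes its speed limit or range.

## Working session

There is one attempt and no reset: what is moved stays moved. The work goes in short steps, Python scripts to look and compute and a shell command to move; the robot and the scene stay as the last step left them, time stands still between calls to the robot, and variables do not carry over. Pictures are saved under pics/ and viewed, at most 10 in all, crops included, and the job is handed in when it is done.

```bash
mkdir -p pics; ls; python3 - <<'E'
from bench import *
import cv2,numpy as np
s=sense();print(s)
for n in("top","scene"):
    p,d=capture(n);cv2.imwrite(f"pics/{n}0.png",p);np.save(f"pics/{n}0.npy",d);print(n,calibration(n))
print(calibration("wrist"))
E
```

```text
pics
{'clock': 0.0, 'joint_positions': array([-0.96581229,  0.50186609, -0.42681268,  1.55146502,  0.22079802,
        1.13831725, -0.21032466]), 'qvel': array([ 4.20396072e-06,  9.95558956e-04, -1.96883644e-03, -6.74984922e-04,
        1.57127498e-03,  9.41116251e-04, -2.69406532e-04]), 'effort': array([ 2.75234879e-04, -5.69516659e+01, -5.81598938e+00, -2.80934447e+01,
        1.06327760e-02,  1.20579702e-02, -2.61051810e-05]), 'ee_pos': array([217.65020694, 611.72300317, 230.24357565]), 'ee_rot': array([ 1.70036129e-01,  9.85437324e-01, -9.75886709e-04, -2.07581903e-04]), 'force': array([-0.35311663,  0.04508868, -0.16962867]), 'ft_torque': array([ 0.00136451,  0.03512947, -0.01243717]), 'finger_force': 0.0, 'gripper_width': 85.69023825263885}
top {'fovy': 50.7405277342944, 'cx': 247.5292794615117, 'cy': 183.51395088514423, 'position': array([ 510.38377909,  -56.53784517, 1168.26496179]), 'attitude': array([ 0.7093614 , -0.70234354,  0.04102397, -0.04286012])}
scene {'fovy': 52.629064517571216, 'cx': 246.83368143821386, 'cy': 185.85487213216146, 'position': array([1231.66015701, -386.8741759 ,  756.54006901]), 'attitude': array([ 0.80444062,  0.45989933, -0.19594243, -0.32089634])}
{'fovy': 59.313226064127406, 'cx': 256.1530831039856, 'cy': 191.56687436772248, 'tool_from_camera': array([[-3.62442602e-04, -9.60886615e-01, -2.76941837e-01,
         6.94091602e+01],
       [ 9.99999929e-01, -3.18847434e-04, -2.02448084e-04,
        -1.34009377e+00],
       [ 1.06227460e-04, -2.76941891e-01,  9.60886662e-01,
        -1.42807535e+02],
       [ 0.00000000e+00,  0.00000000e+00,  0.00000000e+00,
         1.00000000e+00]])}
```

View pics/top0.png

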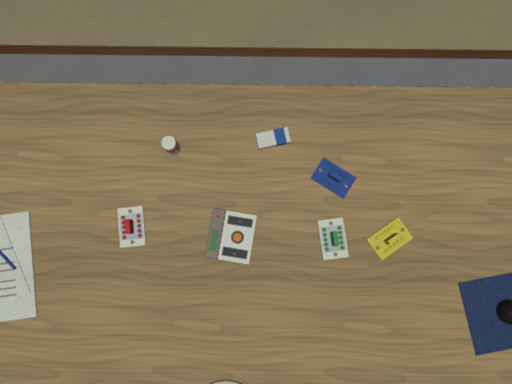

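View pics/scene0.png

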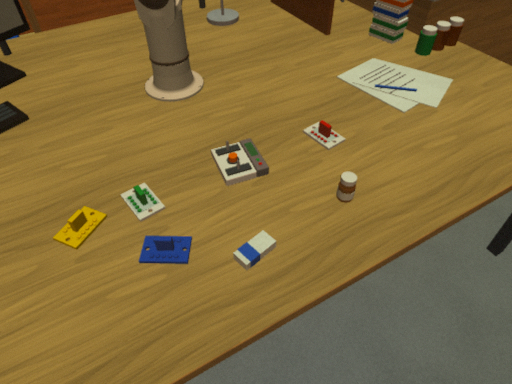

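The top view shows the green carrier at about (333,239), the gauge at (238,237) with its plunger and display strip on the left, the red carrier at (131,227), and blue and yellow decoys at (333,178) and (390,239). The scene view shows the same layout, and both carrier and gauge are unobstructed.

```bash
cat > h.py <<'E'
from bench import *
import cv2,numpy as np
from scipy.spatial.transform import Rotation as R
def cam(n,s=None):
    c=calibration(n);f=192/np.tan(np.radians(c["fovy"]/2))
    K=np.array([[f,0,c["cx"]],[0,f,c["cy"]],[0,0,1]])
    if n=="wrist":
        s=s or sense();M=c["tool_from_camera"];Rt=R.from_quat(s["ee_rot"]).as_matrix()
        return K,Rt@M[:3,:3],Rt@M[:3,3]+s["ee_pos"]
    return K,R.from_quat(c["attitude"]).as_matrix(),np.array(c["position"])
def onplane(C,uv,z):
    K,Rm,p=C;d=np.c_[np.atleast_2d(uv),np.ones(len(np.atleast_2d(uv)))]@np.linalg.inv(K).T@Rm.T
    return p+d*((z-p[2])/d[:,2])[:,None]
def proj(C,P):
    K,Rm,p=C;q=(np.atleast_2d(P)-p)@Rm@K.T;return q[:,:2]/q[:,2:]
def blobs(m,amin):
    n,l,st,ce=cv2.connectedComponentsWithStats(m.astype(np.uint8)*255)
    return [(st[i,4],ce[i],l==i) for i in range(1,n) if st[i,4]>=amin]
def rect(mask):
    c,_=cv2.findContours(mask.astype(np.uint8),cv2.RETR_EXTERNAL,cv2.CHAIN_APPROX_NONE)
    return cv2.minAreaRect(max(c,key=cv2.contourArea))
E
python3 - <<'E'
from h import *
C=cam("top");p=cv2.imread("pics/top0.png");h=cv2.cvtColor(p,cv2.COLOR_BGR2HSV)
w=(h[...,1]<50)&(h[...,2]>150)
w=cv2.morphologyEx(w.astype(np.uint8),cv2.MORPH_CLOSE,np.ones((3,3)))
for a,c,m in blobs(w,200):
    if not(180<c[1]<280 and 100<c[0]<380):continue
    r=rect(m);b=cv2.boxPoints(r)
    z=24 if a>1100 else 8
    P=onplane(C,b,z);print(a,c,"ctr",P.mean(0).round(1),"sides",np.linalg.norm(np.diff(P,axis=0),axis=1).round(1))
    e=[P[1]-P[0],P[2]-P[1]];e=max(e,key=np.linalg.norm);print("long axis deg",np.degrees(np.arctan2(e[1],e[0])))
o=(h[...,0]>4)&(h[...,0]<14)&(h[...,1]>170)&(h[...,2]>150)
for a,c,m in blobs(o,15):print("orange",a,c,onplane(C,c,42))
g=(h[...,0]>45)&(h[...,0]<80)&(h[...,1]>120)
for a,c,m in blobs(g,15):print("green",a,c,onplane(C,c,48))
dk=(h[...,2]<75)
for a,c,m in blobs(dk,60):
    if 200<c[0]<270 and 200<c[1]<270:print("dark",a,c,onplane(C,c,30))
print("base px",proj(C,[0,0,0]))
E
```

```text
746 [131.13404826 226.72654155] ctr [522.7 279.    8. ] sides [ 72.4 114.1  71.6]
long axis deg -173.2676476885837
992 [237.15020161 236.875     ] ctr [496.1 -24.5   8. ] sides [140.4  90.4 140.2]
long axis deg -8.534005233408807
761 [332.43495401 238.25361367] ctr [ 494.8 -296.3    8. ] sides [ 73.6 114.1  72.8]
long axis deg -172.2171349674135
green 21 [335.66666667 238.9047619 ] [[ 493.47624297 -296.01774239   48.        ]]
dark 135 [239.62962963 221.05925926] [[540.02070837 -31.83622956  30.        ]]
dark 142 [234.4084507  252.31690141] [[453.47855362 -18.41583713  30.        ]]
base px [[225.68680491 420.8185639 ]]
```

```bash
cat >> h.py <<'E'
def go(target,yaw_y,s=None):
    "shift in tool axes (share of 0.1m) to target TCP, and turn needed (tool rotvec, deg) to point down with tool y at world angle yaw_y deg"
    s=s or sense();Rt=R.from_quat(s["ee_rot"]).as_matrix()
    a=np.radians(yaw_y);y=np.array([np.cos(a),np.sin(a),0]);z=np.array([0,0,-1.])
    if y@Rt[:,1]<0:y=-y
    T=np.c_[np.cross(y,z),y,z]
    print("pos",s["ee_pos"].round(1),"clk",round(s["clock"],2),"F",s["force"].round(1),"w",round(s["gripper_width"],1),"ff",round(s["finger_force"],1),"q7",s["joint_positions"].round(2))
    print("shift share",(Rt.T@(np.array(target)-s["ee_pos"])/100).round(3),"turn share45",(R.from_matrix(Rt.T@T).as_rotvec(degrees=True)/45).round(3))
E
python3 -m pendant '[[-0.337,-0.245,0,0,0,0,1],[-0.337,-0.245,0,0,0,0,1],[-0.337,-0.245,0,0,0,0,1],[-0.337,-0.245,0,0,0,0,1],[-0.337,-0.245,0,0,0,0,1],[-0.337,-0.245,0,0,0,0,1],[-0.337,-0.245,0,0,0,0,1],[-0.337,-0.245,0,0,0,0,1],[-0.337,-0.245,0,0,0,0,1],[-0.337,-0.245,0,0,0,0,1],[-0.337,-0.245,0,0,0,0,1],[-0.337,-0.245,0,0,0,0,1]]' 60
python3 -c "
from h import *
go([494,-296,230],97.8)"
```

```text
clock: 1.3
ee_pos: [500.8, 198.2, 231.1]
ee_rot: [0.17, 0.985, -0.0, -0.0]
force: [0.8, -0.2, 0.6]
gripper_width: 85.2
finger_force: 0.0
pos [500.8 198.2 231.1] clk 1.3 F [ 0.8 -0.2  0.6] w 85.2 ff 0.0 q7 [-0.22  0.28 -0.25  1.84  0.08  1.03  0.73]
shift share [-1.592 -4.679  0.012] turn share45 [-0.    -0.    -0.608]
```

```bash
python3 -m pendant '[[-0.145,-0.425,0,0,0,0,1],[-0.145,-0.425,0,0,0,0,1],[-0.145,-0.425,0,0,0,0,1],[-0.145,-0.425,0,0,0,0,1],[-0.145,-0.425,0,0,0,0,1],[-0.145,-0.425,0,0,0,0,1],[-0.145,-0.425,0,0,0,0,1],[-0.145,-0.425,0,0,0,0,1],[-0.145,-0.425,0,0,0,0,1],[-0.145,-0.425,0,0,0,0,1],[-0.145,-0.425,0,0,0,0,1]]' 60
python3 -m pendant '[[0,0,0,0,0,-0.152,1],[0,0,0,0,0,-0.152,1],[0,0,0,0,0,-0.152,1],[0,0,0,0,0,-0.152,1],[0,0,0,0,0,0,1],[0,0,0,0,0,0,1]]' >/dev/null
python3 - <<'E'
from h import *
go([494,-296,230],97.8)
s=sense();p,d=capture("wrist");cv2.imwrite("pics/w1.png",p);np.save("pics/w1.npy",d)
C=cam("wrist",s);h=cv2.cvtColor(p,cv2.COLOR_BGR2HSV)
w=((h[...,1]<60)&(h[...,2]>140)).astype(np.uint8)
g=((h[...,0]>45)&(h[...,0]<85)&(h[...,1]>100)).astype(np.uint8)
m=cv2.morphologyEx(w|g,cv2.MORPH_CLOSE,np.ones((9,9)))
for a,c,b in blobs(m,2000):print("plate",a,c,rect(b),onplane(C,cv2.boxPoints(rect(b)),8).round(1))
for a,c,b in blobs(g,100):print("green",a,c.round(1),rect(b),onplane(C,cv2.boxPoints(rect(b)),48).mean(0).round(1))
E
```

```text
clock: 2.4
ee_pos: [493.4, -295.6, 231.0]
ee_rot: [0.17, 0.985, 0.0, -0.0]
force: [0.9, 0.3, -0.5]
gripper_width: 85.4
finger_force: 0.0
pos [ 493.6 -294.   230.9] clk 3.0 F [-0.4  0.2 -0.1] w 85.2 ff 0.0 q7 [ 0.52  0.33 -0.04  1.76  0.01  1.05  2.18]
shift share [-0.001 -0.02   0.009] turn share45 [ 0.001 -0.001 -0.005]
plate 6632 [254.17822678 158.83851025] ((254.7330322265625, 159.54940795898438), (100.32328033447266, 68.29267883300781), 88.97696685791016) [[ 445.  -340.8    8. ]
 [ 434.3 -269.5    8. ]
 [ 544.3 -249.9    8. ]
 [ 556.1 -327.3    8. ]]
plate 3790 [481.62242744 199.6116095 ] ((491.5585632324219, 190.57638549804688), (75.95860290527344, 131.00161743164062), 15.64224624633789) [[563.7 -70.2   8. ]
 [417.1 -73.7   8. ]
 [427.6  11.3   8. ]
 [578.3  24.6   8. ]]
plate 6421 [429.13346831 336.69973524] ((428.5, 334.0), (165.0, 98.0), 0.0) [[ 779.2 -135.2    8. ]
 [ 632.4 -165.8    8. ]
 [ 605.9   35.     8. ]
 [ 750.1   85.7    8. ]]
plate 2346 [108.46334186 356.36445013] ((108.85116577148438, 354.82537841796875), (85.69120025634766, 55.56114196777344), 44.11859893798828) [[ 767.7 -517.5    8. ]
 [ 701.  -468.     8. ]
 [ 782.1 -387.     8. ]
 [ 856.3 -436.3    8. ]]
green 556 [254.  166.9] ((254.0, 166.49998474121094), (11.999998092651367, 42.99999237060547), 0.0) [ 492.5 -297.8   48. ]
```

View pics/w1.png

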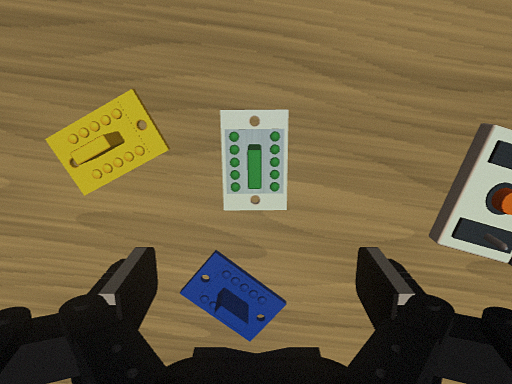

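The wrist view shows the green carrier upright in the picture (centre (254,160), holes near (254,121) and (255,200)), with its long edges aligned with the tool. Its neighbours are clear of the fingers. I'll refine with the holes, then descend.

```bash
python3 - <<'E'
from h import *
s=sense();p=cv2.imread("pics/w1.png");C=cam("wrist",s);h=cv2.cvtColor(p,cv2.COLOR_BGR2HSV)
b=((h[...,0]<25)&(h[...,1]>60)).astype(np.uint8);b[:112]=0;b[208:]=0;b[:,:224]=0;b[:,284:]=0
H=[]
for a,c,m in blobs(b,20):
    P=onplane(C,c,4)[0];H.append(P);print(a,c.round(1),P.round(1))
H=np.array(H);e=H[0]-H[-1];m=(H[0]+H[-1])/2
yaw=np.degrees(np.arctan2(e[1],e[0]));print("mid",m,"len",np.linalg.norm(e),"yaw",yaw)
go([m[0],m[1],16],yaw+90)
E
```

```text
79 [253.9 120.6] [ 451.5 -303.6    4. ]
61 [254.7 199.1] [ 539.1 -291.2    4. ]
mid [ 495.30879305 -297.38941551    4.        ] len 88.48245694820841 yaw -171.97957522692332
pos [ 493.7 -294.   231. ] clk 3.05 F [ 0.4  0.1 -0.6] w 85.4 ff 0.0 q7 [ 0.52  0.33 -0.04  1.76  0.01  1.05  2.18]
shift share [-0.012 -0.037  2.15 ] turn share45 [ 0.    -0.001 -0.009]
```

```bash
python3 -m pendant '[[-0.012,-0.036,0.2,0,0,-0.009,1],[0,0,0.3,0,0,0,1],[0,0,0.3,0,0,0,1],[0,0,0.2,0,0,0,1],[0,0,0.1,0,0,0,1],[0,0,0,0,0,0,1],[0,0,0,0,0,0,1]]' >/dev/null
python3 - <<'E'
from h import *
s=sense();p,d=capture("wrist");cv2.imwrite("pics/w2.png",p);C=cam("wrist",s);h=cv2.cvtColor(p,cv2.COLOR_BGR2HSV)
for X in([44,0,4],[-44,0,4]):
    P=np.array([495.3,-297.4,0])+R.from_euler("z",8,degrees=True).apply(X)
    u=proj(C,P)[0].astype(int);b=((h[...,0]<25)&(h[...,1]>60)).astype(np.uint8)
    k=np.zeros_like(b);k[max(u[1]-13,0):u[1]+13,u[0]-13:u[0]+13]=1
    print("expect",u)
    for a,c,m in blobs(b*k,30):print(a,c.round(1),onplane(C,c,4).round(1))
g=((h[...,0]>45)&(h[...,0]<85)&(h[...,1]>100)).astype(np.uint8)
for a,c,b in blobs(g,300):print("green",a,c.round(1),rect(b))
go([495.3,-297.4,16],98)
E
```

```text
expect [258 235]
95 [258.8 235.4] [[ 539.  -291.1    4. ]]
expect [259 128]
157 [259.2 128.3] [[ 451.4 -303.6    4. ]]
green 1247 [259.3 195.3] ((259.5, 194.5), (65.0, 19.0), 90.0)
pos [ 496.5 -297.9  122.5] clk 3.8 F [ 0.2 -0.5  0.2] w 85.1 ff 0.0 q7 [ 0.52  0.47 -0.04  1.84  0.02  0.83  2.19]
shift share [0.013 0.008 1.065] turn share45 [-0.002  0.002  0.004]
```

View pics/w2.png

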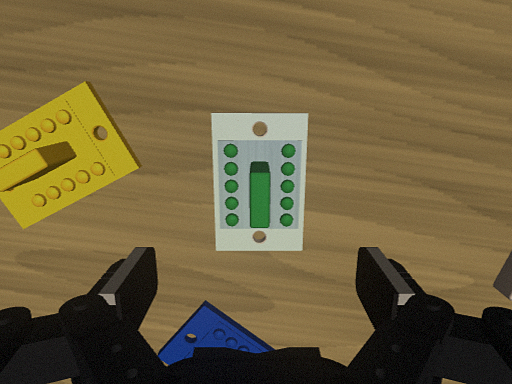

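The close view confirms the holes at (259,128) and (259,235), within 0.3 mm of the expected positions, and the tab is centred between the fingers. I'll descend and grip.

```bash
python3 -m pendant '[[0.013,0.008,0.2,0,0,0.004,1],[0,0,0.3,0,0,0,1],[0,0,0.3,0,0,0,1],[0,0,0.2,0,0,0,1],[0,0,0.06,0,0,0,1],[0,0,0,0,0,0,1],[0,0,0,0,0,0,1]]'
python3 -c "
from h import *
go([495.2,-297.4,16],98)"
```

```text
clock: 4.5
ee_pos: [495.4, -297.6, 16.8]
ee_rot: [-0.07, 0.998, -0.001, 0.001]
force: [0.8, 0.2, -0.5]
gripper_width: 85.4
finger_force: 0.0
pos [ 495.4 -297.6   16.8] clk 4.5 F [ 0.8  0.2 -0.5] w 85.4 ff 0.0 q7 [ 0.52  0.63 -0.03  1.88  0.03  0.63  2.18]
shift share [0.002 0.002 0.008] turn share45 [-0.002  0.003 -0.   ]
```

```bash
python3 -m pendant '[[0,0,0,0,0,0,0],[0,0,0,0,0,0,0],[0,0,0,0,0,0,0],[0,0,0,0,0,0,0],[0,0,0,0,0,0,0],[0,0,0,0,0,0,0],[0,0,0,0,0,0,0],[0,0,0,0,0,0,0],[0,0,0,0,0,0,0],[0,0,0,0,0,0,0]]' 80
python3 -c "
from h import *
go([495.2,-297.4,16],98)"
```

```text
clock: 5.5
ee_pos: [494.5, -297.0, 15.6]
ee_rot: [-0.07, 0.998, -0.0, 0.0]
force: [-0.3, 0.0, 4.0]
gripper_width: 13.0
finger_force: 78.9
pos [ 494.5 -297.    15.6] clk 5.5 F [-0.3  0.   4. ] w 13.0 ff 78.9 q7 [ 0.52  0.63 -0.03  1.88  0.03  0.63  2.18]
shift share [-0.007 -0.005 -0.004] turn share45 [-0.     0.001  0.   ]
```

Gripped (13–14 mm at 79 N). I'll lift and carry toward the gauge.

```bash
python3 -m pendant '[[0,0,-0.05,0,0,0,0],[0,0,-0.15,0,0,0,0],[0,0,-0.25,0,0,0,0],[0,0,-0.25,0,0,0,0],[0,0,-0.25,0,0,0,0],[0,0,-0.2,0,0,0,0],[0,0,-0.1,0,0,0,0],[0,0,0,0,0,0,0],[0,0,0,0,0,0,0]]'
python3 - <<'E'
from h import *
s=sense();p,d=capture("wrist");cv2.imwrite("pics/w3.png",p);C=cam("wrist",s)
go([496.7,-120,140],98)
E
```

```text
clock: 6.4
ee_pos: [493.6, -296.5, 139.8]
ee_rot: [-0.07, 0.998, 0.0, -0.0]
force: [-0.4, 0.9, -1.7]
gripper_width: 12.9
finger_force: 77.9
pos [ 493.3 -296.4  139.2] clk 6.45 F [-0.1  0.3 -1.2] w 12.9 ff 77.9 q7 [ 0.52  0.44 -0.04  1.83  0.02  0.87  2.19]
shift share [-0.279  1.742 -0.006] turn share45 [ 0.002 -0.002  0.   ]
```

View pics/w3.png

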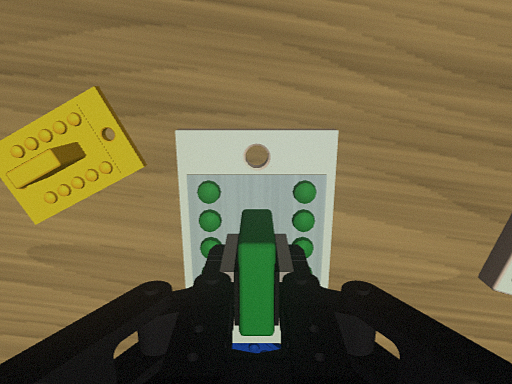

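The carrier is held squarely, its far edge is horizontal in the picture, and one hole shows at (257,156). Next I move to a vantage point where the wrist camera sees both the pins and the held hole.

```bash
python3 -m pendant '[[-0.1,0.13,-0.1,0,0,0,0],[-0.17,0.25,-0.1,0,0,0,0],[-0.17,0.25,-0.1,0,0,0,0],[-0.17,0.25,-0.1,0,0,0,0],[-0.17,0.25,-0.1,0,0,0,0],[-0.17,0.25,-0.1,0,0,0,0],[-0.17,0.25,-0.1,0,0,0,0],[-0.17,0.25,-0.1,0,0,0,0],[-0.17,0.25,-0.05,0,0,0,0],[-0.12,0.2,-0.05,0,0,0,0]]'
python3 -m pendant '[[0,0,0,0,0,0.1,0],[0,0,0,0,0,0.15,0],[0,0,0,0,0,0.123,0],[0,0,0,0,0,0,0],[0,0,0,0,0,0,0],[0,0,0,0,0,0,0]]'
python3 - <<'E'
from h import *
P=[]
for i in range(3):
    s=sense();p,d=capture("wrist");P.append(s["ee_pos"])
print(np.array(P).round(2))
cv2.imwrite("pics/w4.png",p);np.save("pics/w4.npy",d);np.savez("pics/w4s.npz",pos=np.mean(P,0),rot=s["ee_rot"])
go([615,-43,230],81.2)
E
```

```text
clock: 7.45
ee_pos: [618.9, -39.8, 230.4]
ee_rot: [-0.071, 0.997, 0.001, -0.0]
force: [-0.8, -1.2, -1.6]
gripper_width: 13.1
finger_force: 78.0
clock: 8.05
ee_pos: [618.1, -43.4, 230.1]
ee_rot: [0.075, 0.997, 0.0, -0.0]
force: [1.0, 0.8, -1.5]
gripper_width: 12.8
finger_force: 78.1
[[618.09 -43.45 230.1 ]
 [618.12 -43.71 230.14]
 [618.13 -43.9  230.18]]
pos [618.2 -44.  230.3] clk 8.2 F [-0.   0.1 -1.8] w 12.7 ff 78.1 q7 [ 0.08  0.41 -0.07  1.64  0.03  1.09  1.42]
shift share [0.033 0.005 0.003] turn share45 [ 0.    -0.     0.001]
```

View pics/w4.png

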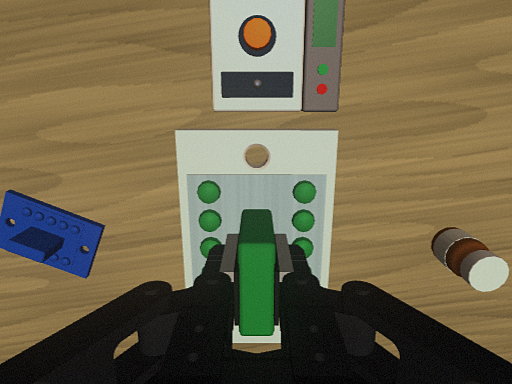

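The near pin shows at (257,83) and the plunger at (257,33), but the far pin is just out of the picture. I'll move 33 mm closer.

```bash
python3 -m pendant '[[0.15,0,0,0,0,0,0],[0.18,0,0,0,0,0,0],[0,0,0,0,0,0,0],[0,0,0,0,0,0,0],[0,0,0,0,0,0,0]]' >/dev/null
python3 - <<'E'
from h import *
P=[]
for i in range(3):
    s=sense();p,d=capture("wrist");P.append(s["ee_pos"])
print(np.array(P).round(2))
cv2.imwrite("pics/w5.png",p);np.save("pics/w5.npy",d);np.savez("pics/w5s.npz",pos=np.mean(P,0),rot=s["ee_rot"])
cv2.imwrite("pics/w5c.png",cv2.resize(p[:200,160:360],None,fx=3,fy=3,interpolation=cv2.INTER_NEAREST))
E
```

```text
[[586.48 -39.29 230.59]
 [586.41 -39.28 230.45]
 [586.3  -39.22 230.35]]
```

View pics/w5c.png

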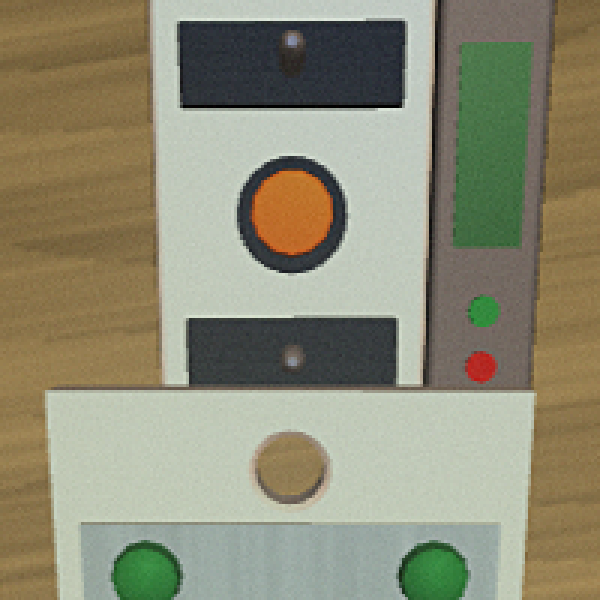

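The crop shows both pin tips (full-picture pixels ~(257.6,12.7) and (257.6,118.3)), the plunger at (257.3,70.3) and the held hole's upper rim at (256.8,155.7).

```bash
python3 - <<'E'
from h import *
z=np.load("pics/w5s.npz");s={"ee_pos":z["pos"],"ee_rot":z["rot"]};C=cam("wrist",s)
p=cv2.imread("pics/w5.png");d=np.load("pics/w5.npy");h=cv2.cvtColor(p,cv2.COLOR_BGR2HSV)
Rt=R.from_quat(s["ee_rot"]).as_matrix();tool=lambda P:((P-s["ee_pos"])@Rt)
o=(h[...,0]>4)&(h[...,0]<18)&(h[...,1]>180)&(h[...,2]>150);o[100:]=0;o[:,:240]=0;o[:,275:]=0
a,c,m=max(blobs(o,50),key=lambda t:t[0]);Pl=onplane(C,c,42)
pf,pn=onplane(C,[[257.6,12.7],[257.6,118.3]],60)
print("plunger",c,Pl.round(1),"pins",pf.round(1),pn.round(1),"d",np.linalg.norm(pf-pn));e=pf-pn;print("mid",((pf+pn)/2).round(1),"yaw",np.degrees(np.arctan2(e[1],e[0])))
print("tool plunger",tool(Pl).round(1),"pins",tool(pf).round(1),tool(pn).round(1))
# held plate: edge, hole
zt=s["ee_pos"][2]
for off in (14.6,15.6,16.6):
    hp=onplane(C,[256.8,155.7],zt-off+8);ed=onplane(C,[[176.5,130.5],[337.5,130.5]],zt-off+8)
    print("off",off,"hole",tool(hp).round(1),"edge",tool(ed).round(1),"w",np.linalg.norm(ed[0]-ed[1]).round(1))
# depth-derived height of plate top near the hole & pad
for u,v in((200,150),(310,150),(225,115),(190,60),(230,60)):
    K,Rm,pp=C;zz=np.median(d[v-2:v+3,u-2:u+3]);P=pp+Rm@(np.linalg.inv(K)@[u,v,1]*zz);print(u,v,zz.round(1),P.round(1),"tool",tool(P).round(1))
E
```

```text
plunger [257.1426146   70.20543294] [[496.3 -25.9  42. ]] pins [452.6 -18.8  60. ] [538.3 -32.   60. ] d 86.71472411767428
mid [495.4 -25.4  60. ] yaw 171.26006787824647
tool plunger [[ 91.2  -0.6 188.4]] pins [135.5  -0.3 170.4] [ 48.8  -0.2 170.4]
off 14.6 hole [[43.3 -1.2  6.6]] edge [[ 54.5 -36.4   6.6]
 [ 54.5  34.1   6.6]] w 70.5
off 15.6 hole [[43.1 -1.2  7.6]] edge [[ 54.4 -36.7   7.6]
 [ 54.4  34.4   7.6]] w 71.0
off 16.6 hole [[43.  -1.2  8.6]] edge [[ 54.3 -36.9   8.6]
 [ 54.3  34.6   8.6]] w 71.5
200 150 151.0 [537.1 -58.6 223. ] tool [ 45.8 -26.7   7.4]
310 150 151.1 [544.7  -9.9 222.9] tool [45.7 22.6  7.6]
225 115 334.9 [532.1 -63.7  30.4] tool [ 50.  -32.4 200. ]
190 60 349.0 [ 4.732e+02 -9.250e+01  1.000e-01] tool [103.9 -70.  230.3]
230 60 326.0 [482.  -50.2  24.8] tool [101.6 -26.8 205.6]
```

```bash
python3 -m pendant '[[0.13,0.008,0,0,0,0,0],[0.2,0,0.1,0,0,0,0],[0.2,0,0.2,0,0,0,0],[0.2,0,0.3,0,0,0,0],[0.13,0,0.3,0,0,0,0],[0.07,0,0.25,0,0,0,0],[0,0,0.15,0,0,0,0],[0,0,0.1,0,0,0,0],[0,0,0,0,0,0,0],[0,0,0,0,0,0,0],[0,0,0,0,0,0,0],[0,0,0,0,0,0,0]]'
python3 -c "
from h import *
go([494.7,-24.4,81],81.2)"
```

```text
clock: 10.05
ee_pos: [494.7, -24.1, 91.2]
ee_rot: [0.077, 0.997, 0.0, 0.001]
force: [0.1, 0.3, -1.2]
gripper_width: 13.0
finger_force: 78.1
pos [494.7 -24.1  91.2] clk 10.05 F [ 0.1  0.3 -1.2] w 13.0 ff 78.1 q7 [ 0.06  0.4  -0.08  2.06  0.05  0.69  1.37]
shift share [-0.    -0.003  0.102] turn share45 [0.    0.002 0.   ]
```

```bash
python3 -m pendant '[[0,-0.003,0.05,0,0,0,0],[0,0,0.04,0,0,0,0],[0,0,0,0,0,0,0],[0,0,0,0,0,0,0],[0,0,0,0,0,0,0],[0,0,0,0,0,0,0]]' >/dev/null
python3 - <<'E'
from h import *
P=[]
for i in range(2):
    s=sense();p,d=capture("wrist");P.append(s["ee_pos"])
print(np.array(P).round(2),s["ee_rot"])
q,_=capture("scene")
c=cv2.resize(p[120:200,207:307],None,fx=6,fy=6,interpolation=cv2.INTER_CUBIC)
c2=cv2.resize(q[110:210,190:290],None,fx=4.8,fy=4.8,interpolation=cv2.INTER_CUBIC)
print(c.shape,c2.shape)
cv2.imwrite("pics/w6.png",c);cv2.imwrite("pics/w6f.png",p);cv2.imwrite("pics/s6.png",c2)
np.savez("pics/w6s.npz",pos=np.mean(P,0),rot=s["ee_rot"])
go([494.7,-24.4,81],81.2)
C=cam("wrist",s);z=s["ee_pos"][2]
print("expected tip px",proj(C,[[538.6,-32.2,60]]),)
E
```

```text
[[493.85 -24.37  81.36]
 [493.85 -24.37  81.36]] [7.65573814e-02 9.97065174e-01 2.56802886e-05 7.99799934e-05]
(480, 600, 3) (480, 480, 3)
pos [493.8 -24.4  81.4] clk 10.8 F [ 0.2 -0.1 -2.7] w 13.1 ff 78.1 q7 [ 0.06  0.41 -0.08  2.06  0.05  0.67  1.37]
shift share [-0.009  0.001  0.004] turn share45 [0. 0. 0.]
expected tip px [[257.31644921 307.37731748]]
```

View pics/w6.png

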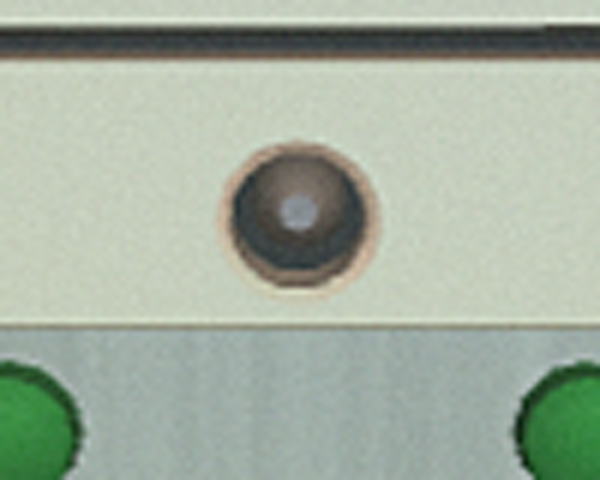

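View pics/s6.png

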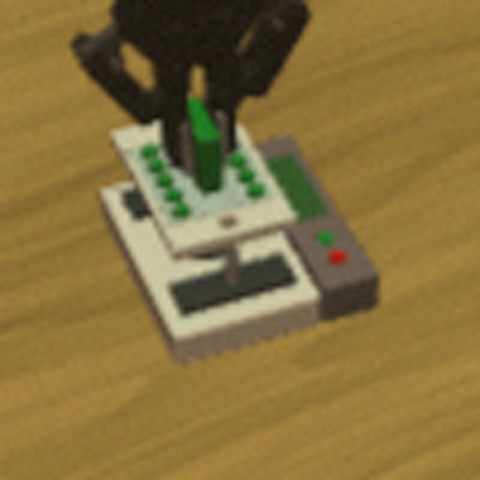

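Through the hole, centred at (256.8,156.5), the pin tip shows at (256.7,155.3). The scene view shows the plate level just above the pins. I'll compute the residual.

```bash
python3 - <<'E'
from h import *
z=np.load("pics/w6s.npz");s={"ee_pos":z["pos"],"ee_rot":z["rot"]};C=cam("wrist",s);Rt=R.from_quat(s["ee_rot"]).as_matrix()
t=lambda P:((P-s["ee_pos"])@Rt).round(2)
print("tip",t(onplane(C,[256.7,155.3],60)),"hole top",t(onplane(C,[256.8,156.5],s["ee_pos"][2]-7.6)))
p=cv2.imread("pics/w6f.png")
g=p[126:150,180:335].astype(float).mean(2)
L=np.abs(np.diff(p[130:300].astype(float).mean(2),axis=1))
# side edges of plate, front edge tilt
for v in (135,150,165,180):
    r=cv2.GaussianBlur(p,(1,3),0)[v].astype(float).mean(1);print(v,"L/R edges",150+np.argmax(np.abs(np.diff(r[150:200]))),310+np.argmax(np.abs(np.diff(r[310:360]))))
E
```

```text
tip [[40.91 -1.26 21.35]] hole top [[42.78 -1.24  7.59]]
135 L/R edges 174 337
150 L/R edges 175 336
165 L/R edges 176 335
180 L/R edges 177 334
```

```bash
python3 -m pendant '[[-0.016,0,0,0,0,0,0],[0,0,0,0,0,0,0],[0,0,0.03,0,0,0,0],[0,0,0.03,0,0,0,0],[0,0,0.03,0,0,0,0],[0,0,0,0,0,0,0],[0,0,0,0,0,0,0],[0,0,0,0,0,0,0]]'
python3 - <<'E'
from h import *
go([494.9,-24.4,62],81.2)
p,d=capture("wrist");cv2.imwrite("pics/w7.png",p);cv2.imwrite("pics/w7c.png",cv2.resize(p[120:200,207:307],None,fx=6,fy=6,interpolation=cv2.INTER_CUBIC));print(sense()["ft_torque"])
E
```

```text
clock: 11.6
ee_pos: [495.4, -24.6, 72.3]
ee_rot: [0.077, 0.997, 0.0, 0.0]
force: [0.8, -0.8, -1.6]
gripper_width: 12.9
finger_force: 78.1
pos [495.4 -24.6  72.3] clk 11.6 F [ 0.8 -0.8 -1.6] w 12.9 ff 78.1 q7 [ 0.06  0.43 -0.08  2.06  0.05  0.65  1.37]
shift share [0.005 0.001 0.103] turn share45 [0. 0. 0.]
[ 0.04648445 -0.01952785  0.01703011]
```

View pics/w7c.png

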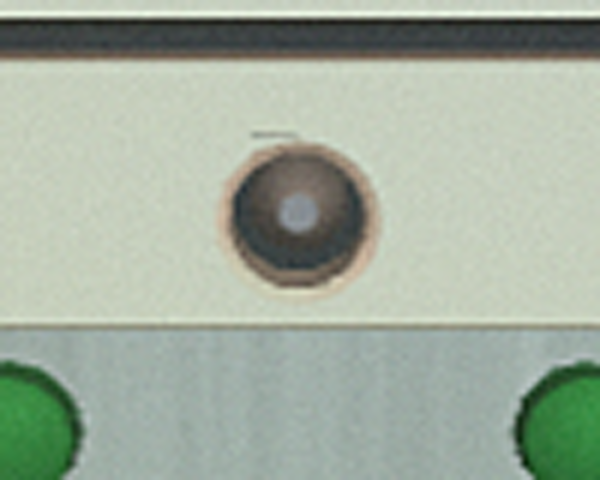

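The tip is in the hole, at (256.7,155.3), about 0.3 mm off centre with negligible side force. I'll go on down.

```bash
python3 -m pendant '[[0,0,0.03,0,0,0,0],[0,0,0.03,0,0,0,0],[0,0,0.03,0,0,0,0],[0,0,0.03,0,0,0,0],[0,0,0,0,0,0,0],[0,0,0,0,0,0,0],[0,0,0,0,0,0,0]]' 100
python3 - <<'E'
from h import *
go([495,-24.4,50],81.2);print(sense()["ft_torque"])
E
```

```text
clock: 12.35
ee_pos: [495.4, -24.6, 60.4]
ee_rot: [0.077, 0.997, 0.0, 0.0]
force: [0.3, -0.4, -2.4]
gripper_width: 12.4
finger_force: 99.5
pos [495.4 -24.6  60.4] clk 12.35 F [ 0.3 -0.4 -2.4] w 12.4 ff 99.5 q7 [ 0.06  0.45 -0.07  2.06  0.05  0.63  1.36]
shift share [0.005 0.002 0.104] turn share45 [0. 0. 0.]
[ 0.06802192  0.00469985 -0.00995332]
```

```bash
python3 -m pendant '[[0,0,0.03,0,0,0,0],[0,0,0.03,0,0,0,0],[0,0,0.03,0,0,0,0],[0,0,0.02,0,0,0,0],[0,0,0,0,0,0,0],[0,0,0,0,0,0,0],[0,0,0,0,0,0,0]]'
python3 -m pendant '[[0,0,0.02,0,0,0,0],[0,0,0,0,0,0,0],[0,0,0,0,0,0,0],[0,0,0,0,0,0,0]]'
```

```text
clock: 13.05
ee_pos: [495.9, -24.6, 49.6]
ee_rot: [0.077, 0.997, 0.0, 0.0]
force: [-0.3, -0.5, 5.4]
gripper_width: 12.6
finger_force: 100.7
clock: 13.45
ee_pos: [495.9, -24.6, 47.7]
ee_rot: [0.077, 0.997, 0.0, 0.0]
force: [-0.5, 0.1, 6.5]
gripper_width: 12.7
finger_force: 100.8
```

```bash
for i in 1; do :; done
python3 -m pendant '[[0,0,0.01,0,0,0,0],[0,0,0,0,0,0,0],[0,0,0,0,0,0,0],[0,0,0,0,0,0,0]]'
python3 -m pendant '[[0,0,0.01,0,0,0,0],[0,0,0,0,0,0,0],[0,0,0,0,0,0,0],[0,0,0,0,0,0,0]]'
```

```text
clock: 13.85
ee_pos: [495.8, -24.6, 46.8]
ee_rot: [0.077, 0.997, 0.0, 0.0]
force: [-0.9, -0.2, 6.7]
gripper_width: 12.8
finger_force: 100.9
clock: 14.25
ee_pos: [495.9, -24.6, 45.8]
ee_rot: [0.077, 0.997, 0.0, 0.001]
force: [-1.3, -0.7, 7.4]
gripper_width: 12.7
finger_force: 100.9
```

```bash
python3 -m pendant '[[0,0,0.007,0,0,0,0],[0,0,0,0,0,0,0],[0,0,0,0,0,0,0],[0,0,0,0,0,0,0]]'
python3 -m pendant '[[0,0,0.007,0,0,0,0],[0,0,0,0,0,0,0],[0,0,0,0,0,0,0],[0,0,0,0,0,0,0]]'
```

```text
clock: 14.65
ee_pos: [495.9, -24.6, 45.6]
ee_rot: [0.077, 0.997, -0.0, 0.001]
force: [-2.8, 0.2, 12.7]
gripper_width: 12.5
finger_force: 102.5
clock: 15.05
ee_pos: [495.9, -24.6, 45.6]
ee_rot: [0.077, 0.997, -0.0, 0.001]
force: [-5.2, 0.0, 20.5]
gripper_width: 12.6
finger_force: 103.8
```

```bash
python3 -m pendant '[[0,0,0.002,0,0,0,0],[0,0,0,0,0,0,0],[0,0,0,0,0,0,0],[0,0,0,0,0,0,0],[0,0,0,0,0,0,0],[0,0,0,0,0,0,0]]'
python3 - <<'E'
from h import *
s=sense();p,d=capture("wrist");C=cam("wrist",s);K,Rm,pp=C
for u,v in((185,140),(325,140),(255,135),(182,165),(328,165)):
    zz=np.median(d[v-2:v+3,u-2:u+3]);print((pp+Rm@(np.linalg.inv(K)@[u,v,1]*zz)).round(1))
s=sense();print(s["force"],s["ft_torque"],s["clock"])
p,d=capture("top");h=cv2.cvtColor(p,cv2.COLOR_BGR2HSV)
for a,c,m in blobs(((h[...,0]<6)|(h[...,0]>174))&(h[...,1]>150)&(h[...,2]>100),15):print("red",a,c)
E
```

```text
clock: 15.65
ee_pos: [495.9, -24.6, 45.6]
ee_rot: [0.077, 0.997, -0.0, 0.001]
force: [-6.1, 0.1, 22.8]
gripper_width: 12.5
finger_force: 103.8
[441.2 -49.7  38.2]
[450.8  11.7  38.1]
[443.8 -18.7  38.2]
[452.1 -53.4  38.3]
[462.2  11.9  38.5]
[-5.73434175 -0.08825847 21.59005021] [ 0.07422285  1.31367946 -0.01202911] 15.7
red 70 [126.74285714 226.11428571]
```

```bash
python3 -c "
from bench import *
print(hand_in())"
```

```text
the job is handed in; nothing more can be done
None
```

The green carrier is over both pins and flush on the stop pads. Its top measures about 38 mm above the desk, as expected. I handed the job in at about 16 s, still gripping it and pressing down with about 22 N, and nothing else was touched.

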